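# Pack up the overhanging end of a coat-peg rail and hold the packing

## Robot

A 7-joint arm with a two-finger parallel gripper is mounted at the origin on the work surface. World frame = base frame: x ahead of the robot, y to its left, z up, the work surface at z = 0. Lengths are in m, angles in rad, forces in N, time in s.
With the tool pointing down it reaches from about 0.35 to 0.9 m from the base axis. Payload 7.2 kg.
Tool frame: the origin (TCP) lies on the centre line of the jaws, within the pads' length; the fingertips stand 22 mm ahead of it and the grasp point (between the pads) lies 3 mm ahead of it; z points along the fingers, y is the line along which they close (so a half turn about z gives the same grasp; the last joint's range is limited). The gripper opens to 85 mm and grips with 20 to 120 N. Pads are 22 mm wide; open, the fingers measure 114 mm over their backs; the gripper's body (76 mm by 85 mm) begins 54 mm behind the grasp point. The pads swing forward as they close: fully open they stand 13 mm farther back than shut.
Start: joints at [-1.34, 0.411, -0.013, 1.596, 0.006, 1.134, -0.082], TCP at [0.184, 0.597, 0.253] pointing down, gripper open.
Joint ranges: [-2.95, 2.95], [-0.29, 1.99], [-1.47, 1.44], [0.14, 2.54], [-1.03, 4.17], [0.13, 1.85], [-2.86, 2.86]. Speed limits (rad/s): [2.39, 2.39, 3.01, 3.01, 3.14, 3.14, 3.14].

## Interface

Orientations are given as a unit quaternion [x, y, z, w].
In Python, from plant import env gives the robot as it stands. The module is installed in compiled form; this text tells all that it offers.
- The arm moves only by the tool apply_moves, never from a script. Its argument "steps" is a list of rows, each a list of 5 numbers: the shift along the world's x, y, z in units of 50 mm (1.0 is 50 mm), then the turn about the world's z in units of 5 degrees (1.0 is 5 degrees), then the opening, from 0 (shut) to 1 (fully open). A call has 1 to 10 rows; each row shifts and turns the commanded pose from where the row before left it; what a row does not reach is not made up. A row lasts 1/10 s, in which the tool goes at most 50 mm and 8.59 degrees, less where a joint would pass 70% of its speed; a pose out of reach is approached as far as the arm can. A call is refused whole if a number of a shift passes 1 or a number of a turn 1, either way. A call with a gripper value outside its range is refused whole. The fingers move at their own pace and stop on an object; "force" is the grip in N (left out, the last holds). Time passes only in rows, so rows that do not move let the fingers close. It gives the time, the measured TCP pose, the force, the opening and the grip force at its end, in the units of the state.
- env.get_state(): the state, without advancing time (a new reading comes with each control period).
- env.snapshot(name): name is "side" or "top" or "wrist"; returns a dict with "pixels" (384x512x3 uint8, blue, green, red), "camera_matrix" (3x3 intrinsics, pixels), "xyz" and "attitude" of the camera in the world. Camera axes: x right, y down, z forward; pixel columns grow to the right and rows downward; lengths in m; the calibration is good to about 2 mm. A picture is of the moment at which its call begins. There is no depth.
- env.hand_in(): hands the job in; it is judged then, once.
The state is a dict: "t": time; "q": joint angles; "joint_velocities": joint speeds; "joint_efforts": joint torques, N m; "position": TCP position; "tcp_rot": TCP orientation; "wrist_force": force on the tool from outside, world axes, zero at the start; "torque": the same for the moment, N m; "width": opening from 0.0 (shut) to 1.0 (fully open); "grip_force": force on a finger pad.
Only numpy, scipy, OpenCV 4.12 (cv2) and the standard library are available. Lean on these libraries where they do the work, as an engineer would, in place of code of your own. Each camera call takes 0.05 s, during which the arm holds its last target. There are 200 camera calls.

## Task

The wooden coat-peg rail lies in its jig with one end overhanging, and the last peg is about to be knocked into the empty hole in that end. First throw the clamp's red-knobbed lever right over into the red-marked notch so that the rail is locked down; then build up packing on the table directly under the empty hole: as many of the 9 mm blue flat packers as the gap needs (one or two, lying flat) and, on top of them, the wooden tapered shim, slid in thin end first until you feel it go snug against the underside of the rail, without jacking the rail up. Finish while still holding the tapered shim so that the stack stays tight; do not let go, and leave the cup, dropper bottle and mallet alone.

Things in the scene. Friction and masses are not known exactly. Their poses are not given: they have to be found in the camera images.
- lever (a joint): Clamp lever angle, rad: 0 = open, leaning 46 deg from upright towards the rail's overhanging end (white-marked notch); 0.8 = upright; 1.6 = stop, leaning the other way in the red-marked notch. Starts at 0 to 0.2, stays where left up to about 1; then the foot presses the rail and resists (up to about 8 N at the knob) until about 1.5, where it is past centre and is drawn home.
- lever_knob (a point): Centre of the red ball knob (28 mm diameter) at the lever's end, 105 mm from the pivot. The lever's stalk is 10 mm thick. Free space around it on both sides and above; 18 to 21 cm above the table.
- lever_pivot (a point): Point on the lever's pivot axis, straight below the knob when the lever is upright; the axis is the jig's x axis. Does not move.
- jig: Fixed jig: plywood base, wooden saddle with low cheeks, blue clamp frame (146 mm tall) on the side away from the robot, its head over the middle of the rail. z up, y along the rail from overhanging to clamped end, x across it away from the robot. Origin below the rail's middle. Base and saddle end at y = -45 mm; under the overhang is bare table. Its height varies between starts, and so the gap.
- foot: The clamp's rubber foot (26 mm diameter), which comes down 17 mm onto the rail's top as the lever goes over. Origin: centre of its lower face.
- rail: Coat-peg rail, wood, 300 mm long (y), 44 mm wide (x), 18 mm thick (z up), axes as the jig's, loose in the saddle until clamped. Origin: centre of its underside. Three coloured pegs stand 44 mm above its top at y = -35, +45 and +125 mm (20 mm thick). The overhanging end is at y = -150 mm, the empty hole at y = -115 mm.
- peg_hole (a point): The centre of the empty 14 mm hole, on the rail's underside. Its height above the table (z) is the gap to be packed: 20 to 34 mm. Packing can be slid in from the robot's side, along the rail's x axis.
- packer_a: Blue plastic flat packer, 110 x 34 x 9 mm (x, y, z). Origin: centre of its underside. Starts lying flat on a 3 mm thick green cutting mat.
- packer_b: A second blue flat packer, the same as the first.
- wedge: Wooden tapered shim, 160 mm long (x), 34 mm wide (y): thick end (23 mm) at x = -80 mm, thin end (4 mm) at x = +80 mm, flat below, top slopes evenly. Origin: centre of its underside. Starts flat on the cutting mat. Pushing it in with 6 to 10 N makes it properly snug; friction coefficients are about 0.5 to 0.7, so it does not slip back.
- cup: White cup with a stirring stick, 80 mm wide at the rim, 95 mm tall (the stick to 125 mm), beyond the cutting mat. Leave it alone. Origin: centre of its underside.
- dropper: Amber dropper bottle, 34 mm diameter, 106 mm tall, on the robot's side of the jig. Leave it alone. Origin: centre of its underside.
- mallet: Rubber mallet lying on its side, head 75 x 42 x 42 mm, its handle sticking out 190 mm along +y. Leave it alone. Origin: centre of the underside of the head.
Things that resemble listed ones, but are neither listed nor needed, are in the scene too. What is shaped like the packer_b but pink or turquoise is not meant.

How it is judged:
By the outcome, as a careful person would: the job done as asked, in the order asked, and still so for the second after the job is handed in, while the arm keeps its last pose, push and grip.
It also fails if it takes over 72 s, if anything falls off the work surface, if the arm or the gripper's body presses on something with over 40 N, if the wrist force passes 120 N, or if a joint passes its speed limit or range.

## Working session

There is one attempt and no reset: what is moved stays moved. The work goes in short steps, Python scripts to look and compute and a tool call to move; the robot and the scene stay as the last step left them, time stands still between calls to the robot, and variables do not carry over. Pictures are saved under pics/ and viewed, at most 10 in all, crops included, and the job is handed in when it is done.

Besides the shell and the picture viewer there is one more tool, called after "Emit:" in YAML: its name, and indented under it one key for each argument. apply_moves: Moves the arm, as the interface text tells. Its arguments: {"type":"object","properties":{"steps":{"type":"array"},"force":{"type":"number"}},"required":["steps"]}

```bash
mkdir -p pics
cat > h.py <<'E'
import numpy as np, cv2
from scipy.spatial.transform import Rotation as R
from plant import env
def snap(n,f=None):
    s=env.snapshot(n)
    if f: cv2.imwrite('pics/'+f+'.png',s['pixels'])
    return s
def cam(s):
    a=np.array(s['attitude'],float)
    M=a if a.shape==(3,3) else R.from_quat(a).as_matrix()
    return np.array(s['camera_matrix']),M,np.array(s['xyz'])
def ray(s,u,v):
    K,M,c=cam(s); d=M@np.linalg.inv(K)@np.array([u,v,1.]); return c,d/np.linalg.norm(d)
def onz(s,u,v,z):
    c,d=ray(s,u,v); return c+d*(z-c[2])/d[2]
def tri(s1,p1,s2,p2):
    c1,d1=ray(s1,*p1); c2,d2=ray(s2,*p2)
    t=np.linalg.lstsq(np.stack([d1,-d2],1),c2-c1,rcond=None)[0]
    a=c1+d1*t[0]; b=c2+d2*t[1]; return (a+b)/2,np.linalg.norm(a-b)
def proj(s,p):
    K,M,c=cam(s); q=K@(M.T@(np.array(p)-c)); return q[:2]/q[2]
E
python3 - <<'E'
from h import *
import pickle
S={n:snap(n,n+'0') for n in('top','side')}
pickle.dump(S,open('s0.pkl','wb'))
for n in S: print(n,S[n]['xyz'],S[n]['attitude'],S[n]['camera_matrix'])
print(env.get_state())
E
```

```text
top [ 0.39058708 -0.00516165  1.41077242] [-0.70361754  0.70634239 -0.05133032  0.05803427] [[460.28201855   0.         268.5621539 ]
 [  0.         460.28201855 192.98978985]
 [  0.           0.           1.        ]]
side [-0.06856704 -0.8148654   0.73955672] [ 0.82362778 -0.27152286  0.16827965 -0.4686092 ] [[390.06687421   0.         256.89341578]
 [  0.         390.06687421 191.0598136 ]
 [  0.           0.           1.        ]]
{'t': 0.1, 'q': array([-1.34019103,  0.41180717, -0.01273739,  1.59694012,  0.00559988,
        1.13430864, -0.08221132]), 'joint_velocities': array([-0.00200282, -0.00161533,  0.00024288, -0.00429035,  0.00070607,
       -0.00101342,  0.0005675 ]), 'joint_efforts': array([ 1.87876343e-03, -6.01824975e+01,  6.83611371e-01, -3.00090909e+01,
        1.39380066e-02,  6.43027306e-03, -5.43229862e-05]), 'position': array([0.18388617, 0.59691035, 0.25255323]), 'tcp_rot': array([ 1.48829628e-01,  9.88862595e-01, -7.11212007e-04, -6.12653180e-05]), 'wrist_force': array([-0.08468205, -0.1109679 , -0.4696055 ]), 'torque': array([0.0225344 , 0.03705832, 0.00947538]), 'grip_force': 0.0, 'width': 1.000252080670677}
```

View pics/top0.png

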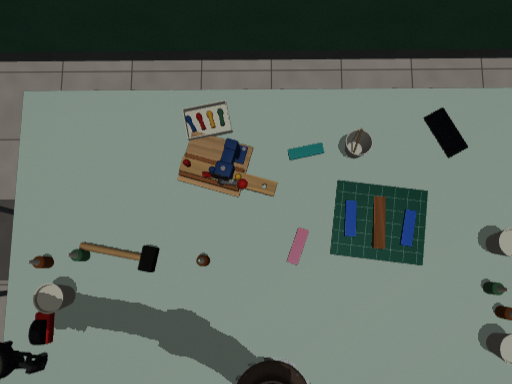

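View pics/side0.png

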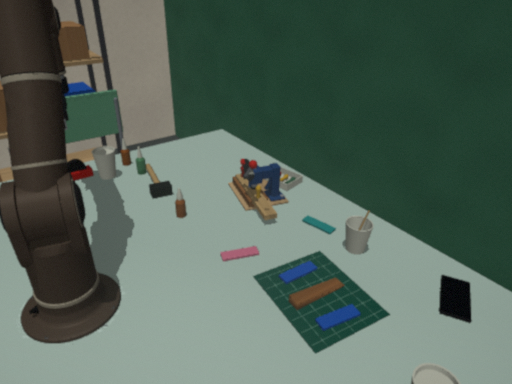

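The top view shows the jig at about (215,165), with the rail's overhang end and hole at (264,186) and the red knob at (242,184). The blue packers are at (351,218) and (408,228), and the wedge is at (379,222) on the mat. Lookalikes are a pink strip at (298,246), a turquoise strip at (306,151), other red things at (187,163) and (206,175) (pegs), and a toy tray at (208,120). I choose the two blue strips and the wooden taper on the green mat, and the red ball at (242,184).

Run:
```python
from h import *
import pickle
S=pickle.load(open('s0.pkl','rb'))
t=S['top'];sd=S['side']
a=cv2.resize(t['pixels'][125:205,170:290],None,fx=5,fy=5,interpolation=cv2.INTER_CUBIC)[:, :600]
b=cv2.resize(sd['pixels'][140:230,215:315],None,fx=4.4,fy=4.4,interpolation=cv2.INTER_CUBIC)
cv2.imwrite('pics/jigtop.png',a); cv2.imwrite('pics/jigside.png',b)
for n,s in S.items():
    hsv=cv2.cvtColor(s['pixels'],cv2.COLOR_BGR2HSV)
    for c,lo,hi in(('blue',(110,150,60),(128,255,255)),('brown',(4,90,40),(18,255,255)),('red',(0,190,90),(4,255,255)),('red2',(174,190,90),(180,255,255))):
        m=cv2.inRange(hsv,lo,hi)
        cs,_=cv2.findContours(m,cv2.RETR_EXTERNAL,cv2.CHAIN_APPROX_NONE)
        for k in cs:
            if cv2.contourArea(k)<15: continue
            r=cv2.minAreaRect(k); 
            z={'blue':.012,'brown':.014}.get(c,.19)
            bx=np.array([onz(s,*p,z)[:2] for p in cv2.boxPoints(r)]).round(3)
            print(n,c,np.round(r[0],1),np.round(r[1],1),onz(s,*r[0],z)[:2].round(3),bx.tolist())
```

```text
top blue [408.1 227.6] [10.7 34.8] [ 0.501 -0.415] [[0.451, -0.389], [0.556, -0.409], [0.551, -0.441], [0.447, -0.421]]
top blue [350. 218.] [34. 10.] [ 0.531 -0.24 ] [[0.583, -0.226], [0.583, -0.257], [0.479, -0.253], [0.479, -0.223]]
top brown [507.5 313. ] [12.  7.] [ 0.249 -0.693] [[0.266, -0.684], [0.266, -0.705], [0.232, -0.702], [0.232, -0.681]]
top brown [ 40.5 261.5] [11. 15.] [0.403 0.696] [[0.419, 0.72], [0.419, 0.675], [0.386, 0.672], [0.386, 0.718]]
top brown [202. 260.] [10. 10.] [0.406 0.209] [[0.421, 0.224], [0.42, 0.194], [0.391, 0.193], [0.391, 0.223]]
top brown [109.8 250.9] [61.2  6.4] [0.434 0.488] [[0.442, 0.582], [0.461, 0.579], [0.425, 0.395], [0.406, 0.398]]
top brown [378.5 222. ] [52. 11.] [ 0.518 -0.326] [[0.598, -0.312], [0.598, -0.346], [0.44, -0.339], [0.44, -0.306]]
top brown [251.8 176.1] [55.1 33.2] [0.662 0.059] [[0.704, 0.15], [0.764, 0.066], [0.619, -0.031], [0.562, 0.053]]
top brown [214.1 162.8] [64.8 51.7] [0.704 0.177] [[0.654, 0.294], [0.813, 0.255], [0.755, 0.059], [0.599, 0.101]]
top brown [195.7 133. ] [ 4.1 10.4] [0.8   0.236] [[0.804, 0.
[... 844 characters left out ...]
84, 0.069]]
side brown [  6.5 174. ] [12. 13.] [-0.018  0.825] [[-0.03, 0.895], [0.011, 0.867], [-0.007, 0.758], [-0.046, 0.785]]
side brown [125.1 156.8] [15.1  8.2] [0.411 0.718] [[0.418, 0.798], [0.452, 0.791], [0.404, 0.643], [0.373, 0.651]]
side brown [ 78.9 156.5] [10.1 26.7] [0.253 0.831] [[0.211, 0.889], [0.318, 0.879], [0.294, 0.774], [0.192, 0.786]]
side brown [  4. 110.] [ 8. 56.] [0.093 1.661] [[0.016, 1.236], [0.162, 2.305], [0.206, 2.278], [0.046, 1.215]]
side brown [78.1 41.9] [45.7 39.3] [1.023 3.572] [[1.161, 5.095], [1.818, 5.627], [0.934, 2.599], [0.61, 2.506]]
side red [ 81.1 173.5] [ 7.3 19.9] [0.146 0.308] [[0.123, 0.333], [0.179, 0.333], [0.169, 0.284], [0.115, 0.285]]
```

View pics/jigtop.png

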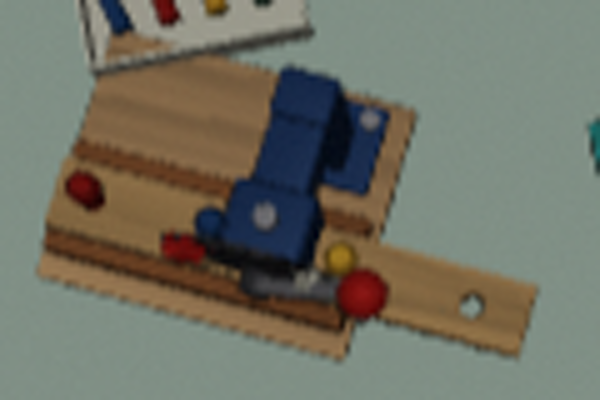

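View pics/jigside.png

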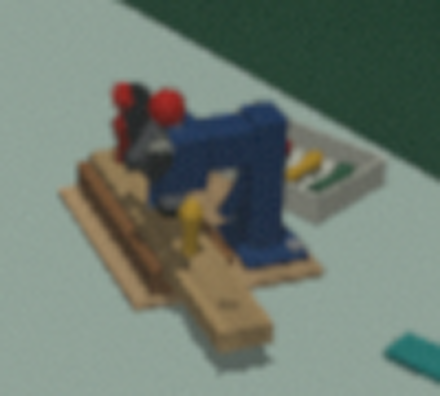

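Crops confirm the choice. Red ball knob at about (242,183) in top and (253,164) in side, with the lever leaning toward the overhang (near open). The hole is at (264.2,186) in top, and the rail end corners are at (277,183) and (274,196).

Run:
```python
from h import *
import pickle
S=pickle.load(open('s0.pkl','rb'))
t=S['top'];sd=S['side']
print('knob',tri(t,(241.8,183.3),sd,(253,164.3)))
print('hole top',tri(t,(264.2,186),sd,(266.8,208.9)))
for z in(.045,.05): print([onz(t,*p,z).round(4)[:2].tolist() for p in((264.2,186),(277.4,182.6),(273.8,196.2),(170+85/5,125+190/5))])
# rail edge dirs: lower edge of base
a=onz(t,170+38/5,125+275/5,.01);b=onz(t,170+345/5,125+357/5,.01);print('base edge',a,b,np.degrees(np.arctan2(*(a-b)[:2])))
a=onz(t,170+383/5,125+243/5,.045);b=onz(t,170+537/5,125+288/5,.045);print('rail edge',np.degrees(np.arctan2(*(a-b)[:2])))
s=env.get_state();M=R.from_quat(s['tcp_rot']).as_matrix();print(M.round(3))
```

```text
knob (array([0.60963059, 0.07824167, 0.18360116]), np.float64(0.0013996734597657135))
hole top (array([0.62683737, 0.02036764, 0.03787934]), np.float64(0.0011544610732121346))
[[0.6251, 0.0206], [0.6353, -0.0192], [0.594, -0.0082], [0.6972, 0.2551]]
[[0.6243, 0.0205], [0.6344, -0.0192], [0.5932, -0.0082], [0.6961, 0.2542]]
base edge [0.65129725 0.28968123 0.01      ] [0.59903188 0.09886567 0.01      ] 15.317916135481479
rail edge 16.81643696046945
[[-0.956  0.294 -0.   ]
 [ 0.294  0.956 -0.001]
 [-0.    -0.001 -1.   ]]
```

Emit:
apply_moves:
  steps:
    - [0.55,-0.76,0,0.3,0]
    - [0.55,-0.76,0,0,0]
    - [0.55,-0.76,0,0,0]
    - [0.55,-0.76,0,0,0]
    - [0.55,-0.76,0,0,0]
    - [0.55,-0.76,0,0,0]
    - [0.55,-0.76,0,0,0]
    - [0.55,-0.76,0,0,0]
    - [0.55,-0.76,0,0,0]
    - [0.55,-0.76,0,0,0]
  force: 40

```text
t: 1.1
position: [0.4597, 0.2155, 0.2533]
tcp_rot: [0.136, 0.991, 0.0, -0.0]
wrist_force: [0.2, 0.3, 0.4]
width: -0.003
grip_force: 0.0
```

Emit:
apply_moves:
  steps:
    - [0.55,-0.76,0,0,0]
    - [0.55,-0.76,0,0,0]
    - [0.55,-0.76,0,0,0]
    - [0.55,-0.76,0,0,0]
    - [0.55,-0.76,0,0,0]
    - [0,0,0,0,0]

```text
t: 1.7
position: [0.5987, 0.0198, 0.2529]
tcp_rot: [0.14, 0.99, -0.002, 0.001]
wrist_force: [-0.5, 0.2, 0.8]
width: -0.004
grip_force: 0.0
```

Run:
```python
from h import *
import pickle
w=snap('wrist','w1');t=snap('top');sd=snap('side')
pickle.dump((w,t,sd),open('s1.pkl','wb'))
print(w['xyz'],env.get_state()['position'],env.get_state()['wrist_force'])
print(proj(w,(.6096,.0782,.1836)),proj(w,(.6268,.0204,.038)))
```

```text
[0.53359168 0.03988218 0.37311373] [0.59599862 0.02766672 0.2526548 ] [-0.79209896 -0.69935477 -0.37004608]
[332.42371247 198.9567027 ] [260.51488269 187.67061538]
```

View pics/w1.png

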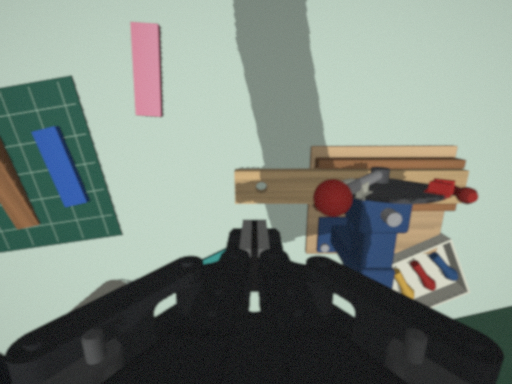

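The wrist view shows the rail along the image's x axis, hole at (262,186), red knob at (333,198) and closed fingertips at (254,225). All match the predictions. Now push the lever.

Emit:
apply_moves:
  steps:
    - [0,0,-0.55,0,0]
    - [0,0,-0.55,0,0]
    - [0.1,0.38,0,0,0]
    - [0.08,0.29,0.1,0,0]
    - [0.08,0.29,0.14,0,0]
    - [0.08,0.29,0.14,0,0]
    - [0.08,0.29,0.1,0,0]
    - [0.08,0.29,0.06,0,0]
    - [0,0,0,0,0]

```text
t: 2.75
position: [0.6219, 0.1229, 0.2256]
tcp_rot: [0.134, 0.991, 0.001, 0.0]
wrist_force: [-0.4, -0.3, -0.1]
width: -0.0
grip_force: 0.0
```

```bash
cat > knob.py <<'E'
from h import *
def knob():
    o=[]
    T=[snap('top'),snap('side')]
    # predicted near jig
    for s in T:
        hsv=cv2.cvtColor(s['pixels'],cv2.COLOR_BGR2HSV)
        m=cv2.inRange(hsv,(0,170,70),(6,255,255))|cv2.inRange(hsv,(172,170,70),(180,255,255))
        cs,_=cv2.findContours(m,cv2.RETR_EXTERNAL,cv2.CHAIN_APPROX_NONE)
        for k in cs:
            if cv2.contourArea(k)>8:
                r=cv2.boundingRect(k); p=(r[0]+(r[2]-1)/2,r[1]+(r[3]-1)/2)
                if 170<p[0]<300 and 100<p[1]<220: print(r,onz(s,*p,.2).round(3))
    st=env.get_state();print(st['t'],st['position'],st['wrist_force'])
knob()
E
python3 knob.py
```

```text
(197, 113, 5, 8) [0.792 0.196 0.2  ]
2.85 [0.62137193 0.11938225 0.22501464] [ 0.63673829 -0.88176757  0.42595556]
```

Emit:
apply_moves:
  steps:
    - [0.08,0.29,0,0,0]
    - [0.08,0.29,-0.03,0,0]
    - [0.08,0.29,-0.08,0,0]
    - [0.07,0.25,-0.12,0,0]
    - [0.05,0.2,-0.12,0,0]
    - [0.05,0.2,-0.12,0,0]
    - [0,0,0,0,0]

```text
t: 3.55
position: [0.6419, 0.1932, 0.2023]
tcp_rot: [0.136, 0.991, -0.002, -0.0]
wrist_force: [-4.1, -5.9, 9.2]
width: -0.004
grip_force: 5.0
```

Run:
```python
from h import *
exec(open('knob.py').read())
w=snap('wrist'); t=snap('top')
a=cv2.resize(t['pixels'][130:205,170:290],None,fx=3.3,fy=3.3)
cv2.imwrite('pics/w2.png',np.hstack([cv2.resize(w['pixels'],(400,300)),cv2.copyMakeBorder(a[:300],0,300-min(300,a.shape[0]),0,0,0)]))
```

```text
(197, 113, 8, 16) [0.781 0.191 0.2  ]
3.65 [0.64186121 0.19325312 0.20228305] [-3.23186359 -6.11015154 10.01588987]
```

View pics/w2.png

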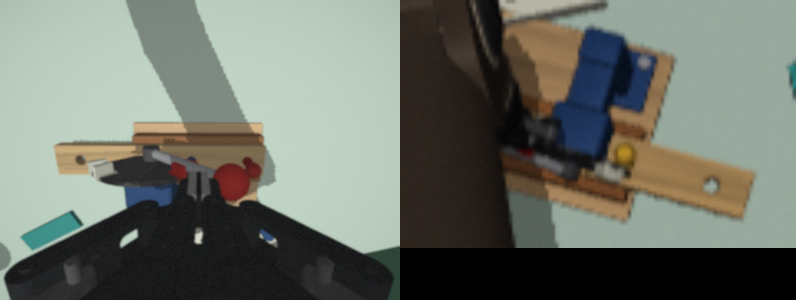

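The lever now lies to the +y side, with the knob at (231,182) in the wrist half; the finger bears on it with about 10 N. Push it a little further.

Emit:
apply_moves:
  steps:
    - [0.05,0.18,-0.04,0,0]
    - [0.05,0.18,-0.04,0,0]
    - [0,0,0,0,0]

```text
t: 4.05
position: [0.643, 0.1953, 0.2016]
tcp_rot: [0.142, 0.99, -0.011, -0.005]
wrist_force: [-37.2, -44.8, 51.6]
width: -0.002
grip_force: 34.9
```

Run:
```python
from h import *
w=snap('wrist'); st=env.get_state();print(st['position'],st['wrist_force'])
hsv=cv2.cvtColor(w['pixels'],cv2.COLOR_BGR2HSV)
m=cv2.inRange(hsv,(0,150,60),(6,255,255))|cv2.inRange(hsv,(172,150,60),(180,255,255))
for k in cv2.findContours(m,cv2.RETR_EXTERNAL,cv2.CHAIN_APPROX_NONE)[0]:
    if cv2.contourArea(k)>60:
        c,r=cv2.minEnclosingCircle(k);print(c,r,w['camera_matrix'][0][0]*.014/r,onz(w,*c,.184))
```

```text
[0.6430282  0.19529261 0.20160514] [-37.19079803 -44.19141286  51.40373617]
(292.6463317871094, 232.27378845214844) 24.004854202270508 0.15519613464467427 [0.64605278 0.21739133 0.184     ]
(226.10409545898438, 219.001708984375) 12.268037796020508 0.30367208243438976 [0.62828553 0.18366837 0.184     ]
(323.0, 214.5) 14.009025573730469 0.2659328848601205 [0.64021055 0.23602067 0.184     ]
```

Forces rose with no motion, so it's probably at the stop. Back off and verify.

Emit:
apply_moves:
  steps:
    - [-0.08,-0.29,0.2,0,0]
    - [-0.1,-0.38,0.6,0,0]
    - [-0.24,-0.87,0.2,0,0]
    - [-0.26,-0.94,0,0,0]
    - [-0.26,-0.94,0,0,0]
    - [0,0,0,0,0]

```text
t: 4.7
position: [0.5986, 0.034, 0.2481]
tcp_rot: [0.141, 0.99, -0.001, -0.0]
wrist_force: [1.4, -1.2, -0.1]
width: 0.002
grip_force: 0.0
```

Run:
```python
from h import *
exec(open('knob.py').read())
w=snap('wrist'); t=snap('top');sd=snap('side')
import pickle;pickle.dump((w,t,sd),open('s2.pkl','wb'))
a=cv2.resize(sd['pixels'][140:230,215:315],(400,360),interpolation=cv2.INTER_CUBIC)
b=cv2.resize(t['pixels'][125:205,170:275],(400,305),interpolation=cv2.INTER_CUBIC)
cv2.imwrite('pics/w3.png',np.hstack([a,cv2.copyMakeBorder(b,0,55,0,0,0)]))
```

```text
(206, 172, 5, 5) [0.632 0.168 0.2  ]
(187, 165, 9, 10) [0.644 0.214 0.2  ]
(183, 159, 7, 6) [0.667 0.228 0.2  ]
(197, 113, 8, 16) [0.781 0.191 0.2  ]
(236, 145, 5, 5) [0.627 0.186 0.2  ]
4.8 [0.59984251 0.04127366 0.2476634 ] [-0.56284238  0.27185294 -0.39057992]
```

View pics/w3.png

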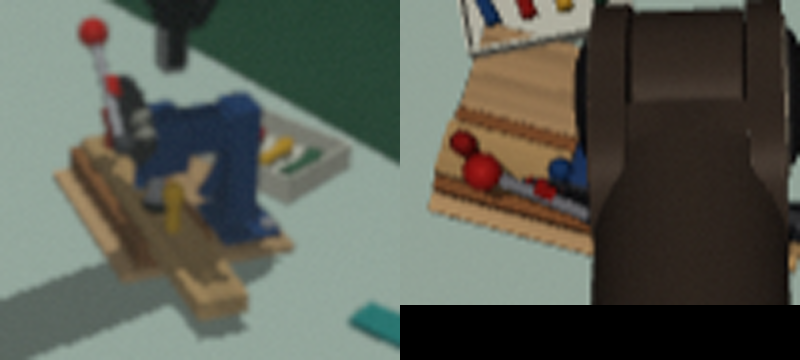

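The lever leans to the far (+y) side, knob at crop (93,31) in side and (482,172) in top. Triangulate it against the pivot.

Run:
```python
from h import *
import pickle
w,t,sd=pickle.load(open('s2.pkl','rb'))
k1,e=tri(t,(191.,169.5),sd,(238.2,147.2));k0=np.array([.6096,.0782,.1836])
jy=np.array([.267,.964,0]);print(k1,e)
d=(k1-k0)@jy;dz=k1[2]-k0[2];c=np.hypot(d,dz);print(d,dz)
# chord -> lever angles
tot=2*np.arcsin(c/2/.105); tilt=np.arctan2(dz,d)
print('swept',tot,'a0',np.radians(46)-(tot/2+tilt),'a1',np.radians(46)+tot/2-tilt)
# pegs/hole from wrist
print(proj(w,(.6268,.0204,.038)),w['xyz'])
# mat items in top view again
```

```text
[0.64874299 0.21717994 0.18247644] 0.001432729680427215
0.1444278435546974 -0.001123559173489247
swept 1.5168320152098151 a0 0.05221467204932584 a1 1.569046687259141
[243.54137763 192.74119023] [0.5347379  0.0603367  0.36802349]
```

Emit:
apply_moves:
  steps:
    - [0.34,0.09,-0.8,0,0]
    - [0.34,0.09,-0.8,0,0]
    - [0,0,-0.8,0,0]
    - [0,0,-0.8,0,0]
    - [0,0,-0.1,0,0]
    - [0,0,0,0,0]

```text
t: 5.55
position: [0.6334, 0.052, 0.0818]
tcp_rot: [0.135, 0.991, -0.0, -0.001]
wrist_force: [0.8, -0.6, 0.7]
width: 0.0
grip_force: 0.0
```

Emit:
apply_moves:
  steps:
    - [0,0,-0.06,0,0]
    - [0,0,-0.06,0,0]

```text
t: 5.75
position: [0.6356, 0.0512, 0.0791]
tcp_rot: [0.136, 0.991, 0.001, 0.002]
wrist_force: [0.1, 0.3, -0.5]
width: -0.003
grip_force: 0.0
```

Emit:
apply_moves:
  steps:
    - [0,0,-0.06,0,0]
    - [0,0,0,0,0]

```text
t: 5.95
position: [0.6342, 0.0509, 0.0744]
tcp_rot: [0.136, 0.991, 0.0, 0.0]
wrist_force: [-0.5, 1.1, 0.8]
width: -0.001
grip_force: 0.0
```

Emit:
apply_moves:
  steps:
    - [0,0,-0.04,0,0]
    - [0,0,-0.04,0,0]

```text
t: 6.15
position: [0.6341, 0.0508, 0.07]
tcp_rot: [0.136, 0.991, 0.0, 0.0]
wrist_force: [-0.4, -0.3, 0.0]
width: 0.001
grip_force: 0.0
```

Emit:
apply_moves:
  steps:
    - [0,0,-0.04,0,0]
    - [0,0,0,0,0]

```text
t: 6.35
position: [0.6338, 0.0508, 0.0674]
tcp_rot: [0.136, 0.991, -0.0, -0.0]
wrist_force: [-0.2, 0.4, -0.1]
width: -0.005
grip_force: 0.0
```

Emit:
apply_moves:
  steps:
    - [0,0,-0.04,0,0]
    - [0,0,0,0,0]

```text
t: 6.55
position: [0.6338, 0.0508, 0.0655]
tcp_rot: [0.136, 0.991, -0.0, -0.0]
wrist_force: [-1.3, 0.2, -0.7]
width: -0.0
grip_force: 0.0
```

Emit:
apply_moves:
  steps:
    - [0,0,-0.04,0,0]
    - [0,0,0,0,0]

```text
t: 6.75
position: [0.6338, 0.0508, 0.0635]
tcp_rot: [0.136, 0.991, -0.0, -0.0]
wrist_force: [-0.1, -0.3, -0.6]
width: -0.002
grip_force: 0.0
```

Emit:
apply_moves:
  steps:
    - [0,0,-0.04,0,0]
    - [0,0,0,0,0]

```text
t: 6.95
position: [0.6342, 0.0508, 0.0622]
tcp_rot: [0.136, 0.991, 0.0, 0.0]
wrist_force: [-0.9, 1.1, 3.8]
width: 0.001
grip_force: 2.1
```

Emit:
apply_moves:
  steps:
    - [0,0,-0.04,0,0]
    - [0,0,0,0,0]

```text
t: 7.15
position: [0.6342, 0.0508, 0.0621]
tcp_rot: [0.136, 0.991, 0.0, 0.0]
wrist_force: [-7.7, -1.0, 21.1]
width: 0.0
grip_force: 10.3
```

Contact at TCP z≈0.062, so the rail top is at about 0.040 and the gap about 22 mm. That takes one packer plus the wedge at about 13 mm. Off to the mat.

Emit:
apply_moves:
  steps:
    - [0,0,0.8,0,0]
    - [-0.1,-0.6,0.7,0.8,0]
    - [-0.15,-0.9,0.4,1,0]
    - [-0.15,-0.9,0.4,1,0]
    - [-0.15,-0.9,0.4,0,0]
    - [-0.15,-0.9,0.4,0,0]
    - [-0.15,-0.9,0.3,0,0]
    - [-0.15,-0.9,0.3,0,0]
    - [-0.05,-0.6,0,0,0]
    - [0,0,0,0,0]

```text
t: 8.15
position: [0.5794, -0.2857, 0.2455]
tcp_rot: [0.018, 1.0, -0.002, 0.0]
wrist_force: [0.3, 0.5, 0.2]
width: -0.0
grip_force: 0.0
```

```bash
cat > mat.py <<'E'
from h import *
w=snap('wrist','mat')
hsv=cv2.cvtColor(w['pixels'],cv2.COLOR_BGR2HSV)
st=env.get_state();M=R.from_quat(st['tcp_rot']).as_matrix();print(st['t'],st['position'],'tool y yaw',np.degrees(np.arctan2(-M[0,1],M[1,1])))
for c,lo,hi,z in(('blue',(110,150,60),(128,255,255),.012),('brown',(3,90,40),(18,255,255),.014)):
    m=cv2.inRange(hsv,lo,hi)
    for k in cv2.findContours(m,cv2.RETR_EXTERNAL,cv2.CHAIN_APPROX_NONE)[0]:
        if cv2.contourArea(k)<300: continue
        P=np.array([onz(w,*p,z)[:2] for p in k[:,0,:].astype(float)]).astype(np.float32)
        r=cv2.minAreaRect(P*1000);b=cv2.boxPoints(r)
        print(c,np.round(cv2.minAreaRect(k)[0]),'c',np.round(r[0]),'size',np.round(r[1],1),'ang',round(r[2],1),b.round().tolist())
E
python3 mat.py
```

```text
8.2 [ 0.58035966 -0.28218016  0.24483552] tool y yaw -1.8942485620864131
brown [491. 196.] c [635.  41.] size [85.  41.5] ang 71.1 [[602.0, 7.0], [641.0, -6.0], [668.0, 74.0], [629.0, 87.0]]
brown [220. 112.] c [ 515. -327.] size [ 35.6 158.8] ang 86.8 [[435.0, -341.0], [593.0, -349.0], [595.0, -314.0], [437.0, -305.0]]
```

View pics/mat.png

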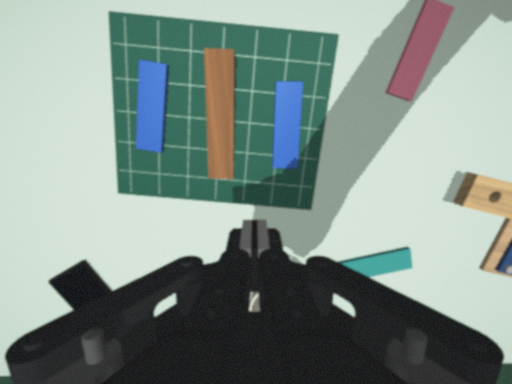

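The mat view shows packer A at (288,125), the wedge at (220,112), packer B at (152,106), pink at (420,48) and turquoise at (380,262), so the choice is clear. Get packer A's numbers and the wedge's width taper.

Run:
```python
from h import *
s=open('mat.py').read().replace('(110,150,60)','(100,130,60)').replace("'mat'","'mat2'")
exec(s)
m=cv2.inRange(hsv,(3,90,40),(18,255,255))
for v in(52,60,70,80,150,160,170,176): 
    x=np.where(m[v,150:300])[0]+150; print(v,x.min(),x.max(),w['pixels'][v,x.min()+3:x.max()-2].mean(0).round())
```

```text
8.25 [ 0.58111553 -0.27965977  0.24443415] tool y yaw -1.716077503602202
blue [283. 124.] c [ 530. -242.] size [ 35.7 111. ] ang 86.8 [[474.0, -257.0], [584.0, -263.0], [586.0, -227.0], [476.0, -221.0]]
blue [147. 105.] c [ 501. -415.] size [ 36.8 111. ] ang 79.1 [[443.0, -423.0], [552.0, -444.0], [559.0, -407.0], [450.0, -387.0]]
brown [489. 200.] c [639.  45.] size [100.7  45. ] ang 65.3 [[597.0, 9.0], [638.0, -10.0], [680.0, 81.0], [639.0, 100.0]]
brown [218. 112.] c [ 516. -327.] size [ 36.  158.8] ang 87.2 [[435.0, -341.0], [594.0, -349.0], [596.0, -313.0], [437.0, -305.0]]
52 202 230 [ 81. 117. 161.]
60 202 230 [ 81. 117. 161.]
70 202 230 [ 81. 118. 162.]
80 202 230 [ 82. 119. 163.]
150 205 229 [ 82. 119. 164.]
160 205 229 [ 82. 119. 164.]
170 205 229 [ 82. 118. 164.]
176 206 229 [ 84. 120. 162.]
```

Emit:
apply_moves:
  steps:
    - [-0.46,0.2,-0.5,-0.3,0.5]
    - [-0.46,0.2,-0.6,0,0.5]
    - [-0.46,0.2,-0.6,0,0.5]
    - [-0.46,0.2,-0.6,0,0.5]
    - [0,0,-0.7,0,0.5]
    - [0,0,-0.7,0,0.5]
    - [0,0,-0.3,0,0.5]
    - [0,0,0,0,0.5]

```text
t: 9.05
position: [0.4884, -0.2365, 0.0423]
tcp_rot: [0.026, 1.0, 0.001, -0.002]
wrist_force: [-0.4, 0.8, 0.2]
width: 0.501
grip_force: 0.0
```

Run:
```python
from h import *
import pickle
S=pickle.load(open('s0.pkl','rb'));sd=S['side'];I=sd['pixels']
c=np.array([.517,-.3265]);ax=np.array([.9985,-.052]);ay=np.array([.052,.9985])
for sx in(-1,1):
  for h in(.005,.012,.018,.023):
    P=np.r_[c+sx*.074*ax+.012*ay,.003+h-.001]; p=proj(sd,P); print(sx,h,p.round(1),I[int(round(p[1])),int(round(p[0]))])
s=env.get_state();print(s['position'],s['width'],s['tcp_rot'])
```

```text
-1 0.005 [291.  300.2] [42 61 81]
-1 0.012 [291.2 298.2] [45 66 91]
-1 0.018 [291.3 296.5] [45 68 94]
-1 0.023 [291.5 295. ] [47 69 95]
1 0.005 [333.7 278.1] [51 73 88]
1 0.012 [334.  276.1] [61 73 39]
1 0.018 [334.3 274.5] [66 77 40]
1 0.023 [334.5 273.1] [63 75 39]
[ 0.48837596 -0.23648798  0.04234918] 0.5010967355550949 [ 0.02588833  0.99966158  0.00119485 -0.00225438]
```

Emit:
apply_moves:
  steps:
    - [0,0,-0.06,0,0.5]
    - [0,0,-0.06,0,0.5]
    - [0,0,0,0,0.5]

```text
t: 9.35
position: [0.4901, -0.239, 0.0394]
tcp_rot: [0.027, 1.0, -0.0, 0.001]
wrist_force: [-0.1, 0.1, -0.1]
width: 0.506
grip_force: 0.0
```

Emit:
apply_moves:
  steps:
    - [0,0,-0.05,0,0.5]
    - [0,0,0,0,0.5]

```text
t: 9.55
position: [0.4896, -0.2392, 0.0365]
tcp_rot: [0.027, 1.0, -0.0, 0.0]
wrist_force: [-0.5, -0.2, -0.4]
width: 0.5
grip_force: 0.0
```

The wedge's thick end faces the robot (brown up to 23 mm there, only 5 mm at the far end), as wanted. Lower further to feel the mat.

Emit:
apply_moves:
  steps:
    - [0,0,-0.1,0,0.5]
    - [0,0,-0.08,0,0.5]
    - [0,0,0,0,0.5]

```text
t: 9.85
position: [0.489, -0.239, 0.0266]
tcp_rot: [0.027, 1.0, 0.0, -0.001]
wrist_force: [-0.6, 0.2, -0.2]
width: 0.502
grip_force: 0.0
```

Emit:
apply_moves:
  steps:
    - [0,0,-0.04,0,0.5]
    - [0,0,0,0,0.5]

```text
t: 10.05
position: [0.4894, -0.2392, 0.025]
tcp_rot: [0.027, 1.0, 0.0, -0.0]
wrist_force: [-0.9, 0.3, 0.1]
width: 0.502
grip_force: 0.0
```

Emit:
apply_moves:
  steps:
    - [0,0,-0.04,0,0.5]
    - [0,0,0,0,0.5]

```text
t: 10.25
position: [0.4896, -0.2392, 0.0233]
tcp_rot: [0.027, 1.0, -0.0, 0.0]
wrist_force: [-0.2, -0.5, -0.5]
width: 0.5
grip_force: 0.0
```

Emit:
apply_moves:
  steps:
    - [0,0,-0.04,0,0.5]
    - [0,0,0,0,0.5]

```text
t: 10.45
position: [0.4896, -0.2393, 0.0231]
tcp_rot: [0.027, 1.0, 0.0, 0.0]
wrist_force: [-6.2, 3.1, 23.1]
width: 0.499
grip_force: 11.7
```

Emit:
apply_moves:
  steps:
    - [0,0,0,0,0.3]
    - [0,0,0,0,0.3]
    - [0,0,0,0,0.3]
    - [0,0,0,0,0.3]
  force: 50

```text
t: 10.85
position: [0.4911, -0.2406, 0.0244]
tcp_rot: [0.027, 1.0, -0.001, 0.002]
wrist_force: [-5.3, 0.6, 30.1]
width: 0.384
grip_force: 61.1
```

Gripped (width 32.6 mm). Lift and carry to the front of the overhang.

Emit:
apply_moves:
  steps:
    - [0,0,0.5,0,0.3]
    - [0,0,0.8,0,0.3]
    - [0.03,0.73,0,-0.5,0.3]
    - [0.03,0.73,0,-0.5,0.3]
    - [0.03,0.74,0,-0.5,0.3]
    - [0.03,0.74,0,-0.5,0.3]
    - [0.03,0.74,0,-0.5,0.3]
    - [0.03,0.74,0,0,0.3]
    - [0.03,0.74,0,0,0.3]
    - [0.03,0.74,0,0,0.3]

```text
t: 11.85
position: [0.5013, 0.0574, 0.0863]
tcp_rot: [0.136, 0.991, 0.0, 0.0]
wrist_force: [0.3, -0.1, -0.1]
width: 0.378
grip_force: 51.4
```

Emit:
apply_moves:
  steps:
    - [0,0,-0.6,0,0.3]
    - [0,0,-0.5,0,0.3]
    - [0,0,0,0,0.3]

```text
t: 12.15
position: [0.4993, 0.056, 0.0289]
tcp_rot: [0.135, 0.991, -0.001, -0.002]
wrist_force: [-0.7, 0.0, -0.7]
width: 0.382
grip_force: 51.4
```

Run:
```python
from h import *
w=snap('wrist','w5'); s=env.get_state();M=R.from_quat(s['tcp_rot']).as_matrix()
print(s['t'],s['position'],s['width'],s['wrist_force'],np.degrees(np.arctan2(-M[0,1],M[1,1])))
hsv=cv2.cvtColor(w['pixels'],cv2.COLOR_BGR2HSV)
z=s['position'][2]-.0214+.009
m=cv2.inRange(hsv,(100,130,60),(128,255,255))
for k in cv2.findContours(m,cv2.RETR_EXTERNAL,cv2.CHAIN_APPROX_NONE)[0]:
    if cv2.contourArea(k)>200:
        P=np.array([onz(w,*p,z)[:2] for p in k[:,0,:].astype(float)]).astype(np.float32)
        r=cv2.minAreaRect(P*1000);print(cv2.boundingRect(k),np.round(r[0]),np.round(r[1]),r[2],cv2.boxPoints(r).round().tolist())
```

```text
12.2 [0.50031333 0.05556909 0.03033529] 0.38227940350061046 [ 0.19626287 -0.13496424 -0.9493528 ] -15.617037397907483
(223, 210, 63, 102) [512.  53.] [33. 63.] 74.5409927368164 [[477.0, 46.0], [538.0, 29.0], [547.0, 61.0], [486.0, 78.0]]
```

View pics/w5.png

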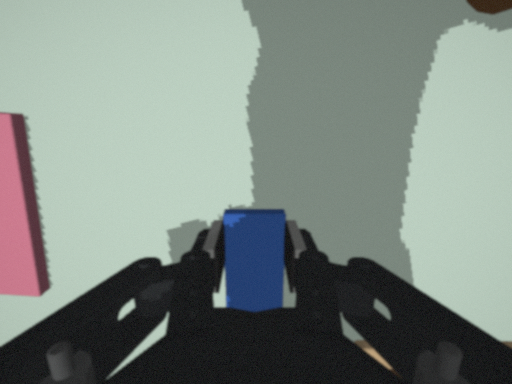

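The held packer sits straight between the jaws (near end at (254,211), edges 224 to 285). Slide it in under the overhang and set it down.

Emit:
apply_moves:
  steps:
    - [0,0,-0.11,0,0.3]
    - [0,0,0,0,0.3]
    - [0.28,-0.08,0,0,0.3]
    - [0.28,-0.08,0,0,0.3]
    - [0.28,-0.08,0,0,0.3]
    - [0.28,-0.08,0,0,0.3]
    - [0.28,-0.08,0,0,0.3]
    - [0.28,-0.08,0,0,0.3]
    - [0,0,0,0,0.3]

```text
t: 13.1
position: [0.5877, 0.0308, 0.027]
tcp_rot: [0.137, 0.991, 0.0, 0.002]
wrist_force: [0.7, -0.1, 0.6]
width: 0.38
grip_force: 51.4
```

Emit:
apply_moves:
  steps:
    - [0,0,-0.05,0,0.3]
    - [0,0,-0.04,0,0.3]
    - [0,0,0,0,0.3]

```text
t: 13.4
position: [0.5847, 0.032, 0.0216]
tcp_rot: [0.136, 0.991, 0.0, -0.0]
wrist_force: [-0.3, 0.7, 4.7]
width: 0.378
grip_force: 53.9
```

Emit:
apply_moves:
  steps:
    - [0,0,0,0,0.52]
    - [0,0,0,0,0.52]
    - [0,0,0.6,0,0.52]
    - [0,0,1,0,0.52]
    - [-0.3,-0.85,0,0.5,0.52]
    - [-0.3,-0.9,0,0.5,0.52]
    - [-0.3,-0.9,0,0.5,0.52]
    - [-0.33,-0.9,0,0.5,0.52]
    - [-0.33,-0.9,0,0.5,0.52]
    - [-0.33,-0.9,0,0,0.52]

```text
t: 14.4
position: [0.49, -0.2371, 0.1014]
tcp_rot: [0.026, 1.0, 0.0, 0.0]
wrist_force: [0.3, 0.1, -0.4]
width: 0.521
grip_force: 0.0
```

Emit:
apply_moves:
  steps:
    - [-0.33,-0.9,0,0,0.52]
    - [-0.33,-0.85,0,0,0.52]
    - [0,0,0,0,0.52]
    - [0,0,0,0,0.52]

```text
t: 14.8
position: [0.457, -0.3241, 0.1011]
tcp_rot: [0.029, 1.0, 0.0, -0.0]
wrist_force: [-0.1, -0.0, -0.4]
width: 0.517
grip_force: 0.0
```

Run:
```python
from h import *
w=snap('wrist'); s=env.get_state();M=R.from_quat(s['tcp_rot']).as_matrix()
print(s['t'],s['position'],s['width'],s['wrist_force'],np.degrees(np.arctan2(-M[0,1],M[1,1])))
t=snap('top');hsv=cv2.cvtColor(t['pixels'],cv2.COLOR_BGR2HSV)
m=cv2.inRange(hsv,(100,120,50),(128,255,255))
for k in cv2.findContours(m,cv2.RETR_EXTERNAL,cv2.CHAIN_APPROX_NONE)[0]:
    if cv2.contourArea(k)>10:
        r=cv2.minAreaRect(k);print(r[0],r[1],[onz(t,*p,.009)[:2].round(3).tolist() for p in cv2.boxPoints(r)])
jx=np.array([.964,-.267]);jy=np.array([.267,.964])
print('expect near end',np.array([.6263,.0204])-.063*jx)
hsv=cv2.cvtColor(w['pixels'],cv2.COLOR_BGR2HSV)
m=cv2.inRange(hsv,(3,90,40),(18,255,255))
for k in cv2.findContours(m,cv2.RETR_EXTERNAL,cv2.CHAIN_APPROX_NONE)[0]:
    if cv2.contourArea(k)>200:
        r=cv2.boundingRect(k); v=r[1]; x=np.where(m[v+4])[0]; print(r,onz(w,(x.min()+x.max())/2,v,.026))
```

```text
14.85 [ 0.4579714  -0.32258415  0.10105353] 0.5180804269498168 [ 0.22775019  1.02118017 -1.29779038] -3.137409690289607
(260.6037902832031, 199.3867950439453) (10.714122772216797, 12.225089073181152) [[0.576, 0.053], [0.613, 0.043], [0.603, 0.011], [0.567, 0.022]]
(267.47064208984375, 175.11764526367188) (10.6715669631958, 6.305926322937012) [[0.66, 0.029], [0.679, 0.025], [0.671, -0.007], [0.652, -0.003]]
(240.80001831054688, 154.10000610351562) (8.538147926330566, 16.76007080078125) [[0.712, 0.115], [0.763, 0.099], [0.754, 0.073], [0.703, 0.09]]
(224.5500030517578, 156.34999084472656) (21.50348663330078, 36.366188049316406) [[0.682, 0.194], [0.793, 0.16], [0.77, 0.095], [0.66, 0.13]]
(190.61537170410156, 122.92306518554688) (15.531603813171387, 4.437601566314697) [[0.852, 0.274], [0.86, 0.262], [0.818, 0.234], [0.81, 0.245]]
expect near end [0.565568 0.037221]
(232, 175, 45, 138) [ 0.4344077  -0.32189532  0.026     ]
```

Packer sits well (visible at both rail sides, centre within 4 mm of the hole). Now grasp the wedge.

Emit:
apply_moves:
  steps:
    - [0,0,-0.6,0,0.52]
    - [0,0,-0.6,0,0.52]
    - [0,0,-0.2,0,0.52]
    - [0,0,-0.1,0,0.52]
    - [0,0,0,0,0.52]

```text
t: 15.4
position: [0.4584, -0.3225, 0.0264]
tcp_rot: [0.027, 1.0, 0.0, -0.0]
wrist_force: [0.4, 0.1, 0.2]
width: 0.519
grip_force: 0.0
```

Emit:
apply_moves:
  steps:
    - [0,0,0,0,0.3]
    - [0,0,0,0,0.3]
    - [0,0,0,0,0.3]
    - [0,0,0,0,0.3]
  force: 60

```text
t: 15.8
position: [0.4588, -0.3236, 0.0275]
tcp_rot: [0.027, 1.0, -0.0, 0.001]
wrist_force: [-0.0, 0.6, 7.3]
width: 0.382
grip_force: 60.3
```

Emit:
apply_moves:
  steps:
    - [0,0,0.4,0,0.3]
    - [0,0,0.8,0,0.3]
    - [0.02,0.86,0,-0.5,0.3]
    - [0.02,0.86,0,-0.5,0.3]
    - [0.02,0.86,0,-0.5,0.3]
    - [0.02,0.86,0,-0.5,0.3]
    - [0.02,0.86,0,-0.5,0.3]
    - [0.02,0.87,0,0,0.3]
    - [0.02,0.87,0,0,0.3]
    - [0.02,0.87,0,0,0.3]

```text
t: 16.8
position: [0.4659, 0.0241, 0.0868]
tcp_rot: [0.136, 0.991, 0.0, 0.0]
wrist_force: [1.0, 0.6, -0.3]
width: 0.384
grip_force: 59.4
```

Emit:
apply_moves:
  steps:
    - [0,0.87,0,0,0.3]
    - [0,0,-0.5,0,0.3]
    - [0,0,-0.5,0,0.3]
    - [0,0,0,0,0.3]
    - [0,0,0,0,0.3]

```text
t: 17.3
position: [0.4658, 0.0654, 0.0366]
tcp_rot: [0.136, 0.991, -0.0, -0.0]
wrist_force: [-0.4, -0.4, -0.1]
width: 0.382
grip_force: 59.5
```

```bash
cat > chk.py <<'E'
from h import *
w=snap('wrist'); s=env.get_state();M=R.from_quat(s['tcp_rot']).as_matrix()
print(s['t'],s['position'],s['width'],s['wrist_force'],np.degrees(np.arctan2(-M[0,1],M[1,1])))
t=snap('top');sd=snap('side');jx=np.array([.964,-.267]);jy=np.array([.267,.964])
for n,c,z in(('top',t,.013),('wrist',w,s['position'][2]-.0242+.022)):
    hsv=cv2.cvtColor(c['pixels'],cv2.COLOR_BGR2HSV); m=cv2.inRange(hsv,(3,90,40),(18,255,255))
    for k in cv2.findContours(m,cv2.RETR_EXTERNAL,cv2.CHAIN_APPROX_NONE)[0]:
        if cv2.contourArea(k)<60: continue
        P=np.array([onz(c,*p,z)[:2] for p in k[:,0,:].astype(float)])-[.6263,.0204]
        a=P@jx*1000;b=P@jy*1000
        if abs(np.median(b))<60: print(n,'jx',a.min().round(),a.max().round(),'jy',b.min().round(),b.max().round(), 'near-end jy',b[a<a.min()+4].mean().round(1))
np.save('side.npy',sd['pixels']);np.save('top.npy',t['pixels'])
E
python3 chk.py
```

```text
17.35 [0.46637193 0.06532119 0.03710041] 0.3861776053147108 [ 0.10844682 -0.38680176 -0.20884913] -15.681815715514876
top jx -84.0 -27.0 jy -17.0 17.0 near-end jy -6.9
wrist jx -194.0 -130.0 jy -16.0 18.0 near-end jy 1.4
```

Emit:
apply_moves:
  steps:
    - [0.19,-0.05,0,0,0.3]
    - [0.19,-0.05,0,0,0.3]
    - [0.1,-0.03,0,0,0.3]
    - [0,0,-0.03,0,0.3]
    - [0,0,-0.02,0,0.3]
    - [0,0,0,0,0.3]

```text
t: 18.05
position: [0.4897, 0.0592, 0.0335]
tcp_rot: [0.136, 0.991, -0.0, -0.0]
wrist_force: [0.0, -0.5, 0.8]
width: 0.378
grip_force: 59.6
```

Emit:
apply_moves:
  steps:
    - [0,0,-0.02,0,0.3]
    - [0,0,0,0,0.3]

```text
t: 18.25
position: [0.4896, 0.0593, 0.0328]
tcp_rot: [0.136, 0.991, -0.0, -0.0]
wrist_force: [-0.9, -0.7, 2.3]
width: 0.387
grip_force: 60.0
```

Emit:
apply_moves:
  steps:
    - [0.15,-0.04,0,0,0.3]
    - [0.15,-0.04,0,0,0.3]
    - [0.15,-0.04,0,0,0.3]
    - [0.15,-0.04,0,0,0.3]
    - [0.15,-0.04,0,0,0.3]
    - [0,0,0,0,0.3]

```text
t: 18.85
position: [0.5294, 0.0488, 0.0331]
tcp_rot: [0.136, 0.991, 0.0, 0.001]
wrist_force: [1.3, 0.2, 3.6]
width: 0.381
grip_force: 60.1
```

Emit:
apply_moves:
  steps:
    - [0.08,-0.02,0,0,0.3]
    - [0,0,0,0,0.3]

```text
t: 19.05
position: [0.5322, 0.0481, 0.0331]
tcp_rot: [0.136, 0.991, 0.0, 0.0]
wrist_force: [-0.7, 0.4, 6.6]
width: 0.381
grip_force: 60.5
```

Emit:
apply_moves:
  steps:
    - [0.08,-0.02,0,0,0.3]
    - [0,0,0,0,0.3]

```text
t: 19.25
position: [0.5359, 0.0473, 0.0331]
tcp_rot: [0.136, 0.991, 0.0, -0.0]
wrist_force: [-3.4, 0.5, 7.8]
width: 0.385
grip_force: 60.6
```

Emit:
apply_moves:
  steps:
    - [0,0,0.01,0,0.3]
    - [0.06,-0.02,0,0,0.3]
    - [0,0,0,0,0.3]

```text
t: 19.55
position: [0.5391, 0.0461, 0.0333]
tcp_rot: [0.136, 0.991, 0.0, 0.0]
wrist_force: [-1.1, 0.5, 4.1]
width: 0.387
grip_force: 60.1
```

Emit:
apply_moves:
  steps:
    - [0.06,-0.02,0,0,0.3]
    - [0,0,0,0,0.3]

```text
t: 19.75
position: [0.5418, 0.0452, 0.0334]
tcp_rot: [0.136, 0.991, 0.0, -0.0]
wrist_force: [-2.2, -0.4, 4.5]
width: 0.386
grip_force: 60.3
```

Emit:
apply_moves:
  steps:
    - [0.04,-0.01,0,0,0.3]
    - [0,0,0,0,0.3]

```text
t: 19.95
position: [0.5434, 0.0448, 0.0333]
tcp_rot: [0.136, 0.991, 0.0, -0.0]
wrist_force: [-4.1, 0.2, 7.1]
width: 0.385
grip_force: 60.4
```

Emit:
apply_moves:
  steps:
    - [0.04,-0.01,0,0,0.3]
    - [0,0,0,0,0.3]

```text
t: 20.15
position: [0.5442, 0.0446, 0.0333]
tcp_rot: [0.136, 0.991, 0.0, -0.002]
wrist_force: [-7.5, 1.9, 11.2]
width: 0.38
grip_force: 61.0
```

Emit:
apply_moves:
  steps:
    - [0,0,0.01,0,0.3]
    - [0,0,0,0,0.3]
    - [0,0,0,0,0.3]

```text
t: 20.45
position: [0.545, 0.0443, 0.0335]
tcp_rot: [0.136, 0.991, -0.0, -0.001]
wrist_force: [-3.3, 2.1, 3.2]
width: 0.38
grip_force: 60.0
```

Emit:
apply_moves:
  steps:
    - [0.02,0,0,0,0.3]
    - [0,0,0,0,0.3]
    - [0,0,0,0,0.3]

```text
t: 20.75
position: [0.5454, 0.0443, 0.0335]
tcp_rot: [0.136, 0.991, -0.0, -0.001]
wrist_force: [-5.6, 0.3, 4.1]
width: 0.385
grip_force: 60.4
```

Emit:
apply_moves:
  steps:
    - [0.03,-0.01,0,0,0.3]
    - [0,0,0,0,0.3]
    - [0,0,0,0,0.3]

```text
t: 21.05
position: [0.5457, 0.0443, 0.0335]
tcp_rot: [0.136, 0.991, -0.0, -0.002]
wrist_force: [-10.3, 2.2, 9.4]
width: 0.385
grip_force: 60.9
```

```bash
python3 chk.py
python3 - <<'E'
from h import *
a=cv2.resize(np.load('side.npy')[140:230,205:315],(440,360),interpolation=cv2.INTER_CUBIC)
b=cv2.resize(np.load('top.npy')[140:230,225:315],(360,360),interpolation=cv2.INTER_CUBIC)
cv2.imwrite('pics/fin.png',np.hstack([a,b]))
E
```

```text
21.1 [0.54568174 0.04425686 0.03347583] 0.3812286066958486 [-10.39004338   2.01209959  10.18579486] -15.600045253377749
top jx 10.0 55.0 jy -32.0 17.0 near-end jy -29.5
wrist jx -111.0 -47.0 jy -15.0 19.0 near-end jy 2.3
```

View pics/fin.png

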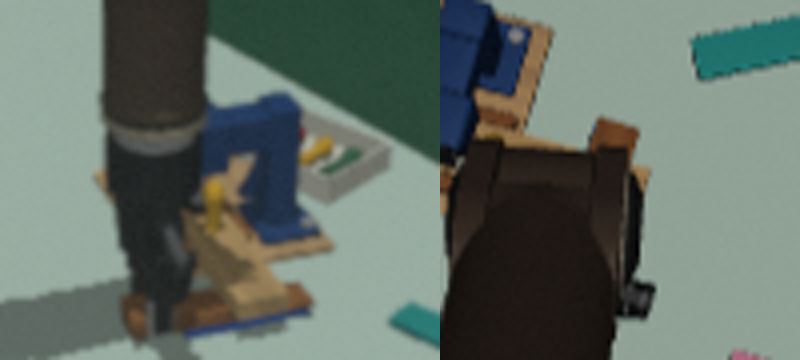

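The final view shows the wedge flat on the blue packer, its thin end emerging 55 mm past the hole (at (615,135) in the top half), and the lever still over. Ease the downward bias slightly and check.

Emit:
apply_moves:
  steps:
    - [0,0,0.01,0,0.3]
    - [0,0,0,0,0.3]
    - [0,0,0,0,0.3]
    - [0,0,0,0,0.3]
    - [0,0,0,0,0.3]

```text
t: 21.7
position: [0.5458, 0.0442, 0.0335]
tcp_rot: [0.136, 0.991, -0.0, -0.002]
wrist_force: [-7.1, 2.2, 3.4]
width: 0.384
grip_force: 60.0
```

```bash
python3 -c "
from h import *
s=env.get_state();print(s['wrist_force'],s['position']);print(env.hand_in())"
```

```text
[-7.13853342  2.24981282  3.44624606] [0.54580996 0.04416003 0.0335437 ]
the job is handed in; nothing more can be done
None
```

I handed the job in at about 22 s of the 72 s allowed. The lever is thrown over to about 1.57 rad and the rail is locked. One blue packer and the tapered shim are under the empty hole, snug at about 7 N with the gripper still holding the shim; no verdict came back. I drove the lever against its stop with about 78 N of wrist force for a moment, under the 120 N limit, but I can't rule out that the 40 N limit applies to that push.

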